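# Seat a centrifuge rotor on its flatted spindle and cap it

### The arm

A 6-joint arm with a two-finger parallel gripper is mounted at the origin on the work surface. World frame = base frame: x ahead of the robot, y to its left, z up, the work surface at z = 0. Lengths are in mm, angles in rad, forces in N, time in s.
With the tool pointing down it reaches from about 275 to 825 mm from the base axis. Payload 4.9 kg.
Tool frame: the origin (TCP) lies at the very end of the fingers, on their centre line; the grasp point (between the pads) lies 19 mm behind it; x points along the fingers, z is the direction in which the jaws open and shut, and the axes are right-handed (so a half turn about x gives the same grasp; the last joint's range is limited). The gripper opens to 85 mm and grips with 20 to 120 N. Pads are 22 mm wide; open, the fingers measure 114 mm over their backs; the gripper's body (76 mm by 85 mm) begins 54 mm behind the grasp point. The pads swing forward as they close: fully open they stand 13 mm farther back than shut.
Start: joints at [1.153, 0.326, -0.193, 1.052, 0, 1.437], TCP at [153.997, 528.018, 231.281] pointing down, gripper open.
Joint ranges: [-2.65, 2.65], [-0.97, 1.79], [-1.3, 1.35], [-1.93, 2.1], [-1.47, 1.37], [-3.14, 3.14]. Speed limits (rad/s): [2.57, 2.57, 3.14, 3.14, 3.14, 3.14].

### API

Orientations are given as a unit quaternion [w, x, y, z].
In Python, from workcell import r, optics gives the robot as it stands.
- The arm moves only by the tool apply_moves, never from a script. Its argument "motion" is a list of rows, each a list of 7 numbers: the shift along the tool's x, y, z scaled (see below), then the turn, a rotation vector about the tool's x, y, z scaled (see below), then the opening, from 0 (shut) to 1 (fully open). A call has 1 to 5 rows; each row is the pose to reach, as a shift and turn from the pose commanded when the call began, along the tool's axes at that moment; what a row does not reach only later rows make up. The controller multiplies each number of a shift by 30 cm and each number of a turn by 60 degrees. A row lasts 1/12 s, in which the tool goes at most 41.7 mm and 7.16 degrees, less where a joint would pass 70% of its speed; a pose out of reach is approached as far as the arm can. A call with a number of a shift or a turn outside -1 to 1 is refused whole. A call with a gripper value outside its range is refused whole. The fingers move at their own pace and stop on an object; "squeeze" is the grip in N (left out, the last holds). Time passes only in rows, so rows that repeat a pose let the fingers close. It gives the time, the measured TCP pose, the force and the opening at its end, in the units of the state.
- r.sense(): the state, without advancing time (a new reading comes with each control period).
- optics.snapshot(name): name is "scene" or "top"; returns a dict with "image" (400x640x3 uint8, blue, green, red), "vertical_fov" (degrees; the focal length in pixels is half the picture's height over the tangent of half this angle, whatever the lens; pixels are square), "cx", "cy" (the principal point, pixels), "dist" ([k1, k2, p1, p2, k3] as OpenCV has them; the pictures are not rectified), "extrinsics" (4x4, takes a point from world to camera coordinates). Camera axes: x right, y up, looking along -z (the intrinsics and any distortion apply to the point x, -y, -z); pixel columns grow to the right and rows downward; lengths in mm; the calibration is good to about 2 mm. A picture is of the moment at which its call begins. There is no depth.
- r.job_done(): hands the job in, once; it reports no verdict.
The state is a dict: "time_s": time; "qpos": joint angles; "qd": joint speeds; "joint_efforts": joint torques, N m; "eef_pos": TCP position; "ee_rot": TCP orientation; "contact_force": force on the tool from outside, world axes, zero at the start; "moment": the same for the moment, N m; "grip_width": opening from 0.0 (shut) to 1.0 (fully open).
Only numpy, scipy, OpenCV 4.12 (cv2) and the standard library are available. Lean on these libraries where they do the work, as an engineer would, in place of code of your own. Each camera call takes 0.05 s, during which the arm holds its last target. There are 200 camera calls.

### The job

The four-place rotor in the open centrifuge is only resting on top of the spindle's drive flats: without forcing it, turn the rotor round until it drops fully home over the flats. Then take the black retaining cap out of the steel pan and fit it, open end down, over the spindle's nose so that it sits flat on the rotor's hub. Leave the other things on the bench, and the pan, where they stand and upright.

Things in the scene. Friction and masses are not known exactly. Their poses are not given: they have to be found in the camera images.
- centrifuge: White bench centrifuge, fixed, 310 x 290 mm, flat deck 150 mm above the bench; origin on the spindle axis at bench level. Round steel bowl open upward, inner radius 105 mm, floor 36 mm above the bench. On its own +x side, 150 mm from the axis, the open lid (275 mm wide, 30 mm thick) stands to 430 mm above the bench, leaning out 15 deg; control panel on its -x side, 165 mm from the axis.
- spindle_seat (a point): On the spindle axis, on the flange where the rotor's hub rests when fully home, 70 mm above the bench. Axes turn with the spindle, z up, x along the long side of its two-flat drive section: 22 mm long in x, 13 mm across the flats in y, from 0 to 14 mm above this point. The spindle turns only stiffly (0.25 N m), so the resting rotor turns on it without taking it along.
- spindle_tip (a point): End of the spindle's round nose (12 mm diameter, its top 5 mm tapering to 8 mm), 54 mm above spindle_seat, 124 mm above the bench; a red line on it lies along the long side of the drive section. Axes as spindle_seat.
- rotor: Loose aluminium rotor, about 0.5 kg. Origin: centre of the hub's underside, z up. Hub 50 mm square, 0 to 14 mm, with a through slot 24 mm (x) by 15 mm (y); above it a disc of 92 mm diameter, 14 to 34 mm, with a 13 mm bore for the nose. Four arms along +x, +y, -x, -y, 14 mm wide, 0 to 14 mm high; 80 mm from the axis each ends in a ring of 29 mm diameter with a steel tube shield, -26 to 19 mm.
- rotor_top (a point): Centre of the top of the rotor's disc, 34 mm above its origin. Red lines on the disc lie along the slot's long side (x). At the start the rotor sits 14 mm too high, 20 to 90 deg off; a light push on an arm's side (a few N) turns it, and it drops home when slot and flats agree within about 7 deg (every half turn). The nose then stands 20 mm proud (6 mm before).
- cap: Loose black retaining cap, a cylinder of 32 mm diameter, 38 mm high, 60 g, with a red spot on its closed top; origin at the centre of its open underside, z up. Blind bore of 15 mm diameter, 26 mm deep, open below. It stands upright in the pan.
- pan: Loose round steel sieve pan, 108 mm outer diameter, 23 mm high, wall 2 mm with a 3 mm rim, floor 3 mm thick; origin at the centre of its underside. It stands in one of three places on the bench.
- sieve: Bystander: round steel test sieve on its receiver, 100 mm diameter, 48 mm high; origin at the centre of its underside.
- beaker: Bystander: glass beaker, 72 mm diameter, 85 mm high; origin at the centre of its underside.
- pot_a: Bystander: clear sample pot with a blue lid, 48 mm diameter, 62 mm high; origin at the centre of its underside.
- pot_b: Bystander: white sample pot with an orange lid, 48 mm diameter, 62 mm high; origin at the centre of its underside.
- foam_block: Bystander: white foam tube block, 190 x 130 x 34 mm, with tubes up to 64 mm high; origin at the centre of its underside.
- reagent: Bystander: amber bottle, 64 mm diameter, 150 mm high; origin at the centre of its underside.
- marker: Bystander: pink marker pen lying down, 132 mm long, 13 mm thick; origin under its middle.

How it is judged (in metres and radians):
On the way:
1. the rotor has been turned and has dropped home over the spindle's flats (z of rotor in the frame of spindle_seat below 0.002 m and horizontal distance between rotor and spindle_seat below 0.004 m and angle between the x axis of rotor and the x axis of spindle_seat, either way round below 0.25 rad), for 0.2 s.
At the end, for the whole second after the job is handed in: The rotor is down on the flange within 2 mm, centred within 4 mm, in line with the flats within 0.25 rad and level within 0.05; the cap is upright within 0.08 rad, centred on the nose within 4 mm, on the disc within 3 mm; both at rest; the pan is upright (0.1 rad), within 40 mm of its place (all of step 1 and angle between rotor's own z axis and vertical below 0.05 rad and z of cap in the frame of rotor_top between -0.003 and 0.003 m and horizontal distance between cap and rotor_top below 0.004 m and angle between cap's own z axis and vertical below 0.08 rad and linear speed of each of cap, rotor below 0.02 m/s and angular speed of rotor below 0.1 rad/s and angle between pan's own z axis and vertical below 0.1 rad and distance of pan from where it was at the start of the episode below 0.04 m); the robot touches nothing.
It fails at once if the rotor is forced: the gripper presses on it with more than 40 N (contact force between the fingers and rotor above 40 N).
It fails at once if a bystander is shifted by more than 40 mm (distance of any of pan, sieve, beaker, pot_a, pot_b, foam_block, reagent, marker from where it was at the start of the episode above 0.04 m).
It fails at once if a standing bystander is tipped over (angle between any of pan, sieve, beaker, pot_a, pot_b, reagent, foam_block's own z axis and vertical above 0.5 rad).
It also fails if it takes over 64 s, if anything falls off the work surface, if the arm or the gripper's body presses on something with over 40 N, if the wrist force passes 120 N, or if a joint passes its speed limit or range.

## Working session

There is one attempt and no reset: what is moved stays moved. The work goes in short steps, Python scripts to look and compute and a tool call to move; the robot and the scene stay as the last step left them, time stands still between calls to the robot, and variables do not carry over. Pictures are saved under pics/ and viewed, about 8 in all and at most 12, crops included, and the job is handed in when it is done.

Besides the shell and the picture viewer there is one more tool, called after "Call:" as a command line: name --pt "numbers of a row" for each row, then --argument value for the rest. apply_moves: Moves the arm, as the interface text tells. Shifts and turns lie within -1 to 1; 1 stands for 30 cm of shift or 60 degrees of turn. Its arguments: {"type":"object","properties":{"motion":{"type":"array","items":{"type":"array","items":{"type":"number","minimum":-1,"maximum":1}}},"squeeze":{"type":"number"}},"required":["motion"]}

```bash
mkdir -p pics; cat > h.py <<'E'
import numpy as np, cv2
from workcell import r, optics
from scipy.spatial.transform import Rotation as R
def snap(n,f=None):
    s=optics.snapshot(n)
    if f: cv2.imwrite('pics/'+f,s['image'])
    return s
def K(s):
    f=200/np.tan(np.radians(s['vertical_fov'])/2)
    return np.array([[f,0,s['cx']],[0,f,s['cy']],[0,0,1.]])
F=np.diag([1,-1,-1.])
def ray(s,px):
    E=np.array(s['extrinsics']); Rm,t=E[:3,:3],E[:3,3]
    u=cv2.undistortPoints(np.array([[px]],float),K(s),np.array(s['dist'],float))[0,0]
    d=Rm.T@F@np.array([u[0],u[1],1]); c=-Rm.T@t
    return c,d/np.linalg.norm(d)
def onz(s,px,z):
    c,d=ray(s,px); return c+d*(z-c[2])/d[2]
def two(s1,p1,s2,p2):
    A=np.zeros((3,3));b=np.zeros(3)
    for s,p in((s1,p1),(s2,p2)):
        c,d=ray(s,p);M=np.eye(3)-np.outer(d,d);A+=M;b+=M@c
    return np.linalg.solve(A,b)
def proj(s,P):
    E=np.array(s['extrinsics']); p=F@(E[:3,:3]@np.array(P,float)+E[:3,3])
    return cv2.projectPoints(p[None],np.zeros(3),np.zeros(3),K(s),np.array(s['dist'],float))[0][0,0]
def rot():
    w,x,y,z=r.sense()['ee_rot']; return R.from_quat([x,y,z,w]).as_matrix()
def mv(P): # scaled tool shift from current to P
    return np.round(rot().T@(np.array(P)-np.array(r.sense()['eef_pos']))/300,4)
E
python3 - <<'E'
from h import *
a=snap('scene','s0.png');b=snap('top','t0.png')
st=r.sense();print(st['eef_pos'],rot().round(3).tolist(),st['grip_width'])
for s in(a,b):
    print(s['vertical_fov'],-np.array(s['extrinsics'])[:3,:3].T@np.array(s['extrinsics'])[:3,3])
E
```

```text
[153.80751189 527.54744773 230.60874533] [[-0.001, -0.96, 0.28], [-0.001, 0.28, 0.96], [-1.0, 0.0, -0.001]] 0.9985177621109935
57.146433271816676 [ 801.55910982 -610.04097113  879.79892878]
48.567119218007754 [ 281.15909836 -197.99191794 1351.64152019]
```

View pics/s0.png

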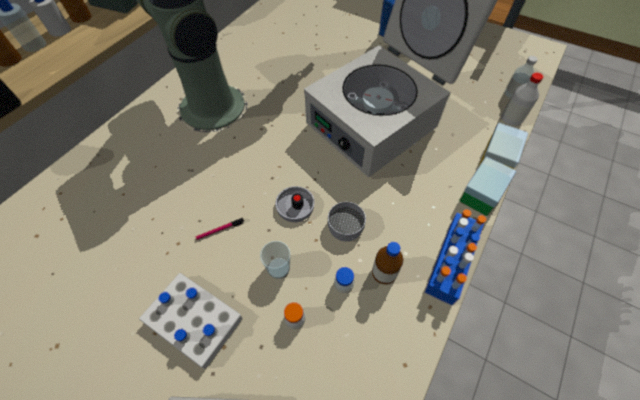

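View pics/t0.png

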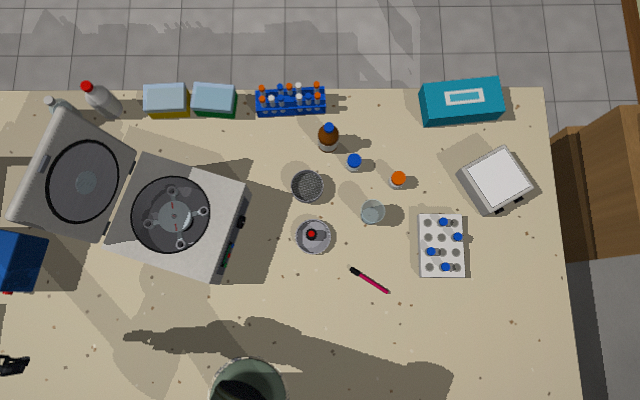

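The scene view shows the rotor in the bowl near (378,97) and the cap in the pan at (296,201). In the top view the rotor is at about (174,215), with red marks on the disc, and the cap spot is at (311,234). I'll zoom in on the rotor.

```bash
python3 - <<'E'
from h import *
a=snap('scene');b=snap('top')
A=cv2.resize(a['image'][55:125,335:425],None,fx=4.4,fy=4.4,interpolation=cv2.INTER_CUBIC)
B=cv2.resize(b['image'][170:260,125:215],None,fx=6,fy=6,interpolation=cv2.INTER_CUBIC)
B=B[:540,:400+140]
c=np.zeros((540,260+540,3),np.uint8);c[:540,260:]=B
A=cv2.resize(A,(260,202));c[:202,:260]=A
cv2.imwrite('pics/z0.png',c)
def red(s,x0,y0,x1,y1):
    im=s['image'][y0:y1,x0:x1].astype(int);m=(im[...,2]>im[...,1]+45)&(im[...,2]>im[...,0]+45)
    n,l,st,ce=cv2.connectedComponentsWithStats(m.astype(np.uint8))
    return [(int(st[i,4]),(ce[i]+[x0,y0]).round(2).tolist()) for i in range(1,n)]
ra=red(a,280,190,312,215);rb=red(b,295,215,330,255);print(ra,rb)
print('rotor red',red(b,130,175,212,255),red(a,340,60,420,120))
p=max(ra)[1];q=max(rb)[1];print('cap',two(a,p,b,q),onz(b,q,41),onz(a,p,41))
for z in(104,118,150):print(onz(b,(174,215),z))
E
```

```text
[(42, [296.74, 197.52])] [(37, [310.92, 233.46])]
rotor red [(4, [172.0, 205.5]), (2, [175.0, 224.5]), (3, [176.0, 229.0])] []
cap [ 462.36401387 -182.39859416   42.28056075] [ 462.24341394 -182.70100658   41.        ] [ 462.11946719 -181.40490652   41.        ]
[510.32541105 206.44768515 104.        ]
[507.75389645 201.90939883 118.        ]
[501.87614881 191.53617295 150.        ]
```

View pics/z0.png

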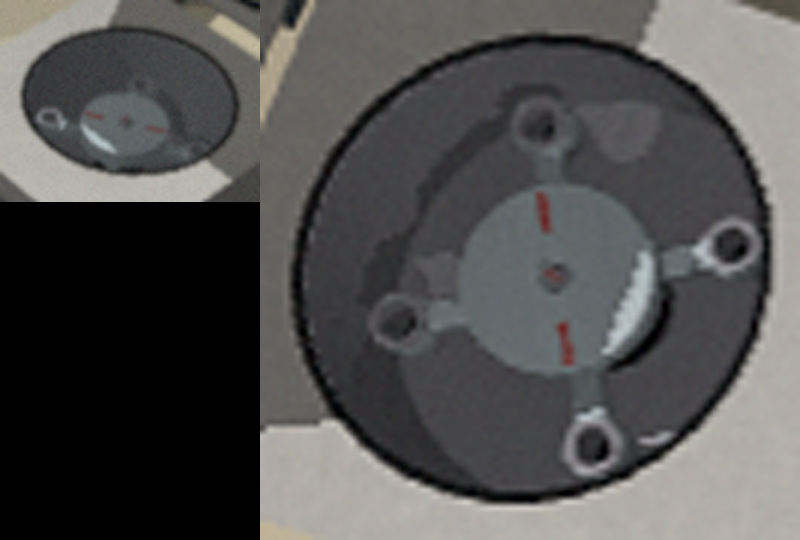

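The zoom shows the disc's red lines from (544,212) to (566,343) in the crop, the nose at (554,276), and four tubes at (541,124), (733,243), (594,443) and (400,320). Next I'll work out the geometry and the direction of the line on the nose.

```bash
python3 - <<'E'
from h import *
b=snap('top');a=snap('scene')
im=np.mean([snap('top')['image'].astype(float) for _ in range(3)],0)
c2p=lambda x,y:(125+(x-260+.5)/6-.5,170+(y+.5)/6-.5)
T=np.array([onz(b,c2p(*p),103)[:2] for p in[(541,124),(733,243),(594,443),(400,320)]])
ctr=T.mean(0);d=T-ctr
print(ctr,np.linalg.norm(d,axis=1).round(1),np.degrees(np.arctan2(d[:,1],d[:,0])).round(1))
print('nose',onz(b,c2p(554,276),124))
L=[onz(b,c2p(*p),118)[:2] for p in[(544,212),(566,343)]];v=L[0]-L[1];print('line',np.degrees(np.arctan2(v[1],v[0])),np.mean(L,0))
red=(im[...,2]-(im[...,0]+im[...,1])/2).round().astype(int)
print(red[209:223,167:181])
w=np.clip(red[212:220,169:179]-8,0,None);ys,xs=np.mgrid[212:220,169:179];n=w.sum();mx,my=(w*xs).sum()/n,(w*ys).sum()/n
C=np.array([[(w*(xs-mx)**2).sum(),(w*(xs-mx)*(ys-my)).sum()],[0,(w*(ys-my)**2).sum()]])/n;C[1,0]=C[0,1]
print(mx,my,C,np.linalg.eigh(C))
ax=im[212:220,169:179].mean(2).round();print(ax)
# deck edges dir: panel side edge approx
p=[onz(b,q,150)[:2] for q in[(249,182),(216,282)]];v=p[1]-p[0];print('panel edge',np.degrees(np.arctan2(v[1],v[0])))
sa=a['image'].astype(int);ra=sa[...,2]-(sa[...,0]+sa[...,1])//2;u=proj(a,[*ctr,124]).round().astype(int);print(u);print(ra[u[1]-6:u[1]+7,u[0]-8:u[0]+9])
E
```

```text
[506.15972527 201.45242096] [78.9 79.7 78.9 79.7] [  12.4  -77.1 -167.6  102.9]
nose [505.00079703 201.03020173 124.        ]
line 12.56651125020095 [505.53807022 202.50320836]
[[-6 -7 -7 -6 -7 -8 -9 -7 -6 -8 -7 -6 -7 -6]
 [-6 -8 -8 -7 -6 -8 -8 -7 -6 -7 -6 -7 -8 -7]
 [-7 -7 -6 -7 -7 -8 -8 -8 -7 -7 -6 -8 -8 -8]
 [-6 -8 -6 -7 -8 -9 -8 -8 -7 -7 -7 -7 -7 -8]
 [-8 -9 -8 -8 -8 -7 -7 -8 -7 -8 -7 -7 -7 -7]
 [-7 -7 -6 -7 -6 -4 -1  0 -3 -6 -7 -7 -7 -8]
 [-7 -8 -8 -7 -8 26 38 11  0 -4 -9 -8 -7 -6]
 [-7 -8 -7 -7 -6 -4 14 26 11 -4 -7 -7 -8 -8]
 [-7 -8 -8 -7 -6 -5 -2  0 -3 -6 -6 -7 -7 -6]
 [-7 -8 -8 -7 -8 -7 -4 -4 -7 -7 -7 -7 -7 -7]
 [-5 -7 -8 -7 -8 -7 -7 -8 -6 -7 -8 -8 -6 -7]
 [-7 -7 -8 -8 -7 -8 -7 -7 -7 -6 -7 -7 -8 -6]
 [-7 -8 -7 -7 -6 -7 -8 -8 -7 -8 -7 -7 -8 -7]
 [-7 -7 -8 -7 -6 -6 -7 -8 -7 -7 -8 -8 -8 -7]]
173.1153846153846 215.34615384615384 [[0.64053254 0.26775148]
 [0.26775148 0.22633136]] EighResult(eigenvalues=array([0.09493305, 0.77193086]), eigenvectors=array([[ 0.44055615, -0.89772506],
       [-0.89772506, -0.44055615]]))
[[106. 104. 104. 104. 106. 107. 104. 104. 102. 103.]
 [107. 106
[... 625 characters left out ...]
 -5  -9  -9  -7  -9  -7  -7  -8  -6  -9  -5  -8  -7  -9  -9]
 [  4  -4  -8 -11  -7  -9  -7  -7  -3  -4  -5  -7  -7  -9 -10  -8  -8]
 [ 17  -4  -5  -9  -9  -7  -6   3   6   6  -6  -8  -9  -6  -6  -8  -9]
 [  7  -3  -6 -10  -7  -8  -5   9  17   5  -6  -6  -9  -8  -7  -8  -9]
 [ -5  -6  -7  -8  -8  -7  -2  -1   3  -2  -5  -7  -7  -6  -4  -7  -7]
 [ -9  -7  -9  -6  -6  -7  -5  -4  -2  -3  -4  -9  -9  -7  -5   0   9]
 [ -6 -10  -8  -7  -9  -8  -8  -5  -4  -7  -6  -8  -7  -7  -5   8  21]
 [ -8  -8  -6  -7  -6  -6  -8  -6  -5  -8  -7  -7  -5  -8  -6  -4   1]
 [ -8  -7  -8  -6  -8  -8  -8  -7  -7  -6  -7  -7  -4  -7  -8  -7  -8]
 [ -9 -10  -4  -9 -10  -6  -7  -6  -9  -7  -6  -6  -7  -5  -5  -4  -7]]
```

From the nose line, the flats point at about 65°. The rotor's slot is at 12.6°, so it needs about +53° counter-clockwise. I'll push the tube at -168° with the closed fingers, starting on the robot side.

Call:
apply_moves --pt "0 -0.727 -0.753 0 0 0 0" --pt "0 -0.727 -0.753 0 0 0 0" --pt "0 -0.727 -0.753 0 0 0 0" --pt "0 -0.727 -0.753 0 0 0 0" --pt "0 -0.727 -0.753 0 0 0 0" --squeeze 30

```text
time_s: 0.87
eef_pos: [251.3, 342.0, 231.3]
ee_rot: [0.566, -0.425, 0.565, 0.425]
contact_force: [1.8, 1.5, -0.6]
grip_width: 0.299
```

Call:
apply_moves --pt "0 -0.5 -0.29 0 0 0 0" --pt "0 -0.5 -0.29 0 0 0 0" --pt "0 -0.5 -0.29 0 0 0 0" --pt "0 -0.5 -0.29 0 0 0 0" --pt "0 -0.5 -0.29 0 0 0 0"

```text
time_s: 1.28
eef_pos: [374.8, 214.3, 231.8]
ee_rot: [0.568, -0.423, 0.567, 0.421]
contact_force: [0.3, 0.2, -0.3]
grip_width: -0.003
```

```bash
python3 - <<'E'
from h import *
s=r.sense();print(s['time_s'],s['eef_pos'],s['grip_width'],s['contact_force'],mv([432.5,222.8,160]),mv([432.5,222.8,85]))
E
```

```text
1.2833 [374.83594789 214.27432776 231.75495997] -0.0033458722799928065 [ 0.2619475   0.15478642 -0.30793106] [ 0.2398 -0.1751  0.0824] [ 0.4898 -0.1742  0.0825]
```

Call:
apply_moves --pt "0 -0.174 0.08 0 0 0 0" --pt "0 -0.174 0.08 0 0 0 0" --pt "0.15 -0.174 0.08 0 0 0 0" --pt "0.2 -0.174 0.08 0 0 0 0" --pt "0.2 -0.174 0.08 0 0 0 0"

```text
time_s: 1.7
eef_pos: [424.6, 225.6, 167.5]
ee_rot: [0.563, -0.423, 0.568, 0.425]
contact_force: [-1.5, -0.1, -0.2]
grip_width: -0.004
```

```bash
python3 - <<'E'
from h import *
s=r.sense();print(s['time_s'],s['eef_pos'],s['contact_force'],mv([432.5,222.8,85]),rot().round(3))
b=snap('top');a=snap('scene')
B=cv2.resize(b['image'][150:270,110:240],None,fx=3.3,fy=3.3);A=cv2.resize(a['image'][20:140,310:440],None,fx=2.7,fy=2.7)
c=np.zeros((396,800,3),np.uint8);c[:B.shape[0],:B.shape[1]]=B;c[:A.shape[0],440:440+A.shape[1]]=A[:,:360];cv2.imwrite('pics/z1.png',c)
E
```

```text
1.7 [424.57801317 225.59397024 167.47795364] [-1.4909038  -0.08218635 -0.17392688] [ 0.2748 -0.0297 -0.0004] [[-0.007 -0.96   0.28 ]
 [-0.002  0.28   0.96 ]
 [-1.     0.006 -0.004]]
```

View pics/z1.png

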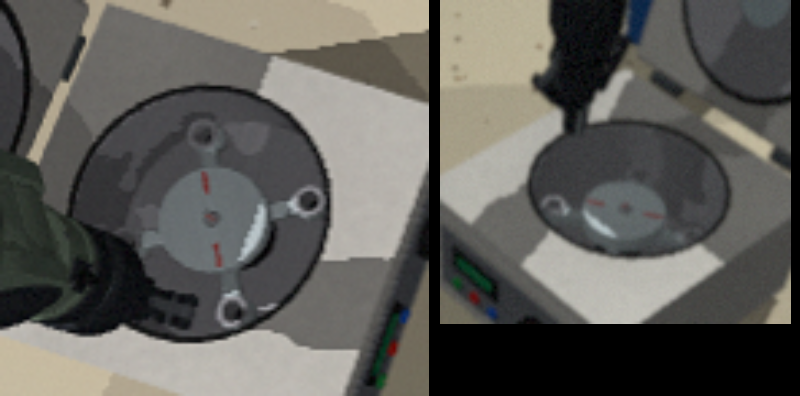

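The crop shows the fingers over the bowl's robot-side rim at (175,305), in the gap between the left and bottom arms. Going down.

Call:
apply_moves --pt "0 0 0 0 0 0 0" --pt "0.06 0 0 0 0 0 0" --pt "0.12 0 0 0 0 0 0" --pt "0.18 0 0 0 0 0 0" --pt "0.24 0 0 0 0 0 0"

```text
time_s: 2.22
eef_pos: [429.0, 227.3, 100.7]
ee_rot: [0.567, -0.425, 0.564, 0.424]
contact_force: [-0.2, -0.1, 0.3]
grip_width: 0.001
```

```bash
python3 - <<'E'
from h import *
s=r.sense();print(s['time_s'],s['eef_pos'],s['contact_force'],mv([432.5,222.8,85]),rot().round(3))
E
```

```text
2.2167 [428.96344079 227.34846257 100.68036022] [-0.24418425 -0.14484127  0.29108249] [ 0.0523 -0.0154 -0.0114] [[ 0.004 -0.96   0.28 ]
 [ 0.001  0.28   0.96 ]
 [-1.    -0.004  0.002]]
```

Call:
apply_moves --pt "0.025 -0.015 0 0 0 0 0" --pt "0.047 -0.015 0 0 0 0 0" --pt "0.047 -0.015 -0.01 0 0 0 0"

```text
time_s: 2.47
eef_pos: [431.7, 222.8, 85.4]
ee_rot: [0.566, -0.424, 0.565, 0.424]
contact_force: [0.5, 0.0, 0.7]
grip_width: 0.0
```

Call:
apply_moves --pt "0 -0.0003 -0.0133 -0.05 0 0 0" --pt "0 -0.0014 -0.0265 -0.1 0 0 0" --pt "0 -0.0031 -0.0396 -0.15 0 0 0" --pt "0 -0.0055 -0.0527 -0.2 0 0 0" --pt "0 -0.0086 -0.0656 -0.25 0 0 0"

```text
time_s: 2.88
eef_pos: [428.9, 202.9, 86.7]
ee_rot: [0.506, -0.495, 0.504, 0.495]
contact_force: [-0.4, -0.2, 0.0]
grip_width: 0.005
```

Call:
apply_moves --pt "0 -0.0003 -0.0133 -0.05 0 0 0" --pt "0 -0.0014 -0.0265 -0.1 0 0 0" --pt "0 -0.0031 -0.0396 -0.15 0 0 0" --pt "0 -0.0055 -0.0527 -0.2 0 0 0" --pt "0 -0.0086 -0.0656 -0.25 0 0 0"

```text
time_s: 3.3
eef_pos: [431.2, 183.1, 86.7]
ee_rot: [-0.437, 0.557, -0.435, -0.556]
contact_force: [-0.0, 0.5, 0.4]
grip_width: -0.002
```

```bash
cat > look.py <<'E'
from h import *
import sys
s=r.sense();P=np.array(s['eef_pos']);d=P[:2]-[505.5,201.5]
print(s['time_s'],P.round(1),np.hypot(*d),np.degrees(np.arctan2(d[1],d[0])),np.round(s['contact_force'],1),'q',np.round(s['qpos'],2))
b=snap('top')
im=b['image'][170:260,125:215].astype(float)
red=im[...,2]-(im[...,0]+im[...,1])/2
n,l,st,ce=cv2.connectedComponentsWithStats((red>20).astype(np.uint8))
for i in range(1,n):
    m=l==i;c=(np.argwhere(m)*red[m][:,None]).sum(0)/red[m].sum()
    p=onz(b,(c[1]+125,c[0]+170),118)[:2]-[505.5,201.5];print(st[i,4],p.round(1),np.degrees(np.arctan2(p[1],p[0])).round(1))
cv2.imwrite('pics/'+sys.argv[1],cv2.resize(b['image'][160:270,115:225],None,fx=5,fy=5,interpolation=cv2.INTER_CUBIC))
E
python3 look.py z2.png
```

```text
3.3 [431.2 183.1  86.7] 76.58036951841652 -166.12771591841255 [-0.   0.5  0.4] q [ 0.24  0.34 -0.6   0.63  0.    0.  ]
1 [134.9 125.4] 42.9
1 [129.  127.8] 44.7
41 [103.6 139.8] 53.5
11 [27.3 19. ] 34.9
3 [1.4 3.1] 65.4
10 [-24.8 -16.6] -146.3
```

It is turning, and the rotor is now at about 34°. Continuing.

Call:
apply_moves --pt "0 -0.0003 -0.0133 -0.05 0 0 0" --pt "0 -0.0014 -0.0265 -0.1 0 0 0" --pt "0 -0.0031 -0.0396 -0.15 0 0 0" --pt "0 -0.0055 -0.0527 -0.2 0 0 0" --pt "0 -0.0086 -0.0656 -0.25 0 0 0"

```text
time_s: 3.77
eef_pos: [438.0, 164.6, 86.3]
ee_rot: [-0.36, 0.609, -0.359, -0.608]
contact_force: [0.8, -0.4, -0.3]
grip_width: 0.001
```

Call:
apply_moves --pt "0 -0.0003 -0.0133 -0.05 0 0 0" --pt "0 -0.0014 -0.0265 -0.1 0 0 0" --pt "0 -0.0031 -0.0396 -0.15 0 0 0" --pt "0 -0.0055 -0.0527 -0.2 0 0 0" --pt "0 -0.0086 -0.0656 -0.25 0 0 0"

```text
time_s: 4.18
eef_pos: [449.8, 148.5, 86.4]
ee_rot: [-0.278, 0.651, -0.277, -0.65]
contact_force: [0.3, -0.1, 0.8]
grip_width: 0.001
```

```bash
python3 look.py z3.png
```

```text
4.1833 [449.8 148.5  86.4] 76.86575905140722 -136.44368541370275 [ 0.3 -0.1  0.8] q [ 0.16  0.35 -0.59  0.64  0.   -0.6 ]
1 [134.9 125.4] 42.9
1 [129.  127.8] 44.7
38 [104.9 139.4] 53.0
```

View pics/z3.png

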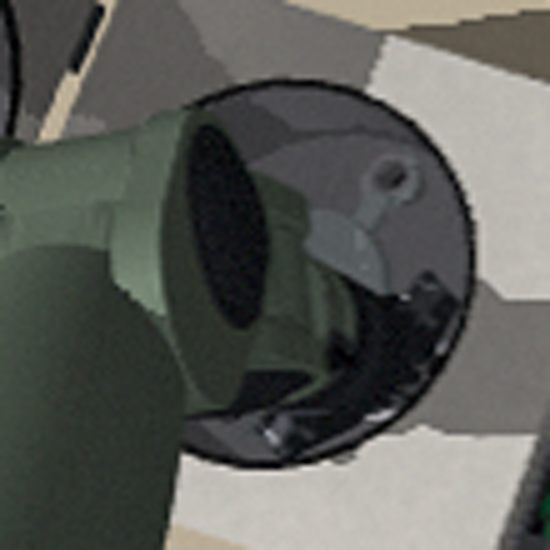

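The arm hides the disc in this view. One tube shows at (392,178). I'll compute its angle at both heights and use the scene camera.

```bash
python3 - <<'E'
from h import *
b=snap('top');a=snap('scene')
for z in(103,89):
    p=onz(b,(115+392.5/5-.5,160+178.5/5-.5),z)[:2]-[505.5,201.5];print(z,np.hypot(*p),np.degrees(np.arctan2(p[1],p[0])))
for z in(124,118,104):print(proj(a,[505.5,201.5,z]))
cv2.imwrite('pics/z4.png',cv2.resize(a['image'][50:130,330:430],None,fx=6,fy=6,interpolation=cv2.INTER_CUBIC))
E
```

```text
103 77.50402964572882 -36.28618127955302
89 77.91674354632218 -32.533846153547955
[377.74395572  95.71897076]
[377.48748188  97.2861954 ]
[376.89844099 100.88643634]
```

View pics/z4.png

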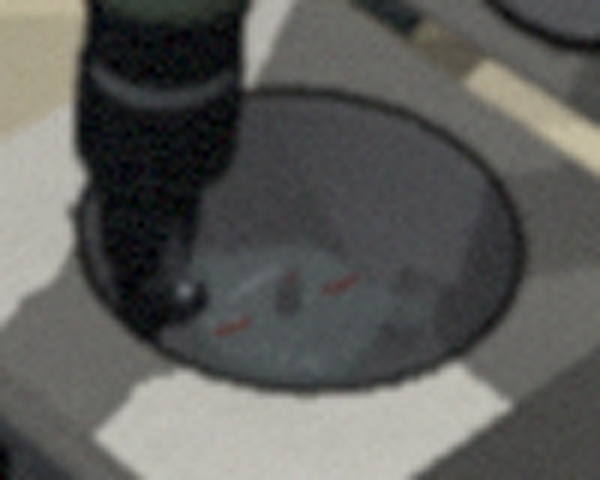

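The rotor has dropped: the midpoint of the disc lines at (288,306) matches disc top z=104, and the nose now stands well proud. Next I back off, lift out, and measure the nose and the pan.

Call:
apply_moves --pt "0 0 0.02 0 0 0 0" --pt "0 0 0.04 0 0 0 0" --pt "0 0 0.04 0 0 0 0" --pt "-0.08 0 0.04 0 0 0 0" --pt "-0.2 0 0.04 0 0 0 0"

```text
time_s: 4.75
eef_pos: [437.1, 157.0, 143.2]
ee_rot: [0.276, -0.648, 0.279, 0.653]
contact_force: [0.7, -0.1, 1.2]
grip_width: -0.001
```

Call:
apply_moves --pt "-0.13 0 0 0 0 0 0.1" --pt "-0.26 0 0 0 0 0 0.2" --pt "-0.3 0 0 0 0 0 0.4" --pt "-0.3 0 0 0 0 0 0.53" --pt "-0.3 0 0 0 0 0 0.53"

```text
time_s: 5.17
eef_pos: [440.4, 157.5, 235.4]
ee_rot: [-0.278, 0.651, -0.277, -0.65]
contact_force: [0.6, 0.9, -0.5]
grip_width: 0.529
```

```bash
python3 - <<'E'
from h import *
s=r.sense();print(s['time_s'],s['eef_pos'],s['grip_width'],s['contact_force'],rot().round(3).tolist(),'q',np.round(s['qpos'],2))
b=snap('top')
g=cv2.GaussianBlur(cv2.cvtColor(b['image'],cv2.COLOR_BGR2GRAY),(3,3),0)
print([onz(b,c[:2],23).round(1).tolist()+[float(c[2])] for c in cv2.HoughCircles(g[205:270,285:345],cv2.HOUGH_GRADIENT,1,40,param1=120,param2=12,minRadius=16,maxRadius=22)[0]+np.array([285,205,0])])
print('cmd to above cap',mv([462.4,-182.4,230]))
E
```

```text
5.1667 [440.37556674 157.50235426 235.44765843] 0.5287880394514465 [ 0.55471114  0.8501606  -0.48183618] [[0.001, -0.722, -0.692], [0.0, -0.692, 0.722], [-1.0, -0.001, -0.0]] q [ 0.19  0.17 -0.39  1.01  0.   -0.58]
[[464.7, -175.2, 23.0, 20.299999237060547]]
cmd to above cap [ 0.0144  0.7282 -0.8704]
```

Call:
apply_moves --pt "0.014 0.728 -0.87 0 0 0 0.53" --pt "0.014 0.728 -0.87 0 0 0 0.53" --pt "0.014 0.728 -0.87 0 0 0 0.53" --pt "0.014 0.728 -0.87 0 0 0 0.53" --pt "0.014 0.728 -0.87 0 0 0 0.53"

```text
time_s: 5.63
eef_pos: [452.7, -51.8, 230.5]
ee_rot: [0.277, -0.649, 0.278, 0.652]
contact_force: [0.6, -0.3, 0.5]
grip_width: 0.529
```

```bash
python3 - <<'E'
from h import *
b=snap('top');a=snap('scene');s=r.sense();print(s['eef_pos'],mv([462.4,-182.4,100]))
for n,q in(('top',b),('scene',a)):
    for z in(124,104):print(n,z,proj(q,[505.5,201.5,z]).round(1))
B=cv2.resize(b['image'][190:240,150:200],None,fx=8,fy=8,interpolation=cv2.INTER_CUBIC)
A=cv2.resize(a['image'][75:125,355:405],None,fx=8,fy=8,interpolation=cv2.INTER_CUBIC)
cv2.imwrite('pics/z5.png',np.hstack([B,A]))
E
```

```text
[453.63921871 -55.55837198 230.50013567] [ 0.4353  0.2671 -0.3287]
top 124 [173.4 215.4]
top 104 [175.6 216.7]
scene 124 [377.7  95.7]
scene 104 [376.9 100.9]
```

View pics/z5.png

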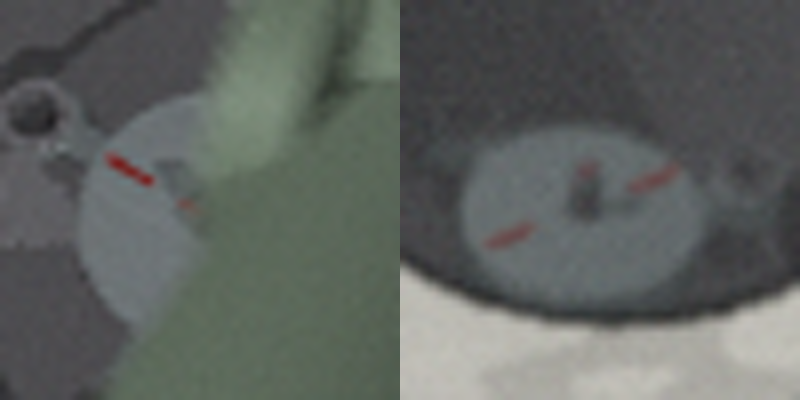

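Confirmed home: the nose stands proud at (588,168), and the disc lines at (510,238) and (655,180) are in line with it. Now over to the cap.

Call:
apply_moves --pt "0 0.245 -0.32 0 0 0 0.53" --pt "0 0.245 -0.32 0 0 0 0.53" --pt "0 0.245 -0.32 0 0 0 0.53" --pt "0.1 0.245 -0.32 0 0 0 0.53" --pt "0.2 0.245 -0.32 0 0 0 0.53"

```text
time_s: 6.15
eef_pos: [468.3, -172.5, 171.3]
ee_rot: [-0.279, 0.65, -0.279, -0.649]
contact_force: [-0.4, 0.4, -0.5]
grip_width: 0.533
```

Call:
apply_moves --pt "0.1 0 0 0 0 0 0.53" --pt "0.23 0 0 0 0 0 0.53" --pt "0.23 0 0 0 0 0 0.53"

```text
time_s: 6.4
eef_pos: [461.8, -167.1, 96.1]
ee_rot: [0.278, -0.645, 0.277, 0.655]
contact_force: [-1.5, -0.0, -0.8]
grip_width: 0.529
```

```bash
cat > nose.py <<'E'
from h import *
b=snap('top');a=snap('scene')
def cen(s,x,y,w=4):
    im=s['image'].astype(float);red=im[...,2]-(im[...,0]+im[...,1])/2
    x,y=int(round(x)),int(round(y));q=np.clip(red[y-w:y+w+1,x-w:x+w+1]-3,0,None);Y,X=np.mgrid[y-w:y+w+1,x-w:x+w+1]
    return ((q*X).sum()/q.sum(),(q*Y).sum()/q.sum()),q.max()
p,m1=cen(b,*proj(b,[505.5,201.5,124]));q,m2=cen(a,*proj(a,[505.5,201.5,124]),3)
print('nose px',p,q,m1,m2,'top',onz(b,p,124),'scene',onz(a,q,124),'two',two(b,p,a,q))
E
python3 - <<'E'
from h import *
s=r.sense();print(s['time_s'],s['eef_pos'],s['grip_width'],s['contact_force'],mv([462.4,-182.4,14]))
E
python3 nose.py
python3 - <<'E'
from h import *
a=snap('scene');b=snap('top')
cv2.imwrite('pics/c0.png',np.hstack([cv2.resize(x,(400,400),interpolation=cv2.INTER_CUBIC) for x in(a['image'][165:235,260:330],b['image'][200:270,275:345])]))
E
```

```text
6.4 [ 461.76013976 -167.05826797   96.09467108] 0.5294259958250113 [-1.51665637e+00 -4.83056812e-04 -7.59876780e-01] [ 0.2732  0.0327 -0.0423]
nose px (np.float64(172.84615384615384), np.float64(215.06593406593407)) (np.float64(377.8222222222222), np.float64(95.8)) 39.0 11.5 top [506.49479038 203.17502026 124.        ] scene [505.85414137 201.30678756 124.        ] two [506.01602055 202.91212394 123.17664395]
```

View pics/c0.png

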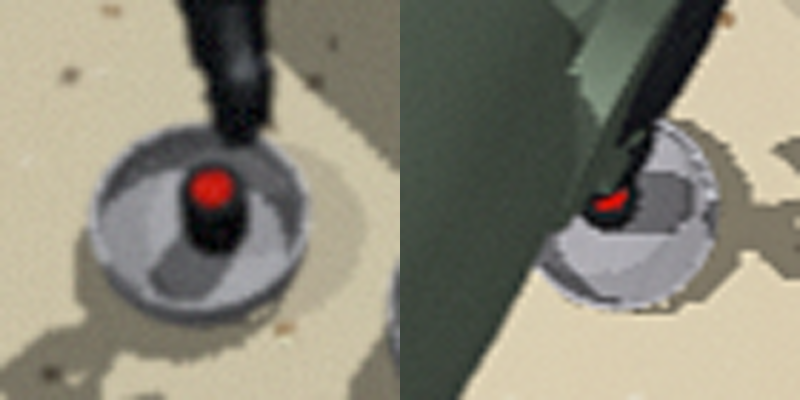

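The view shows the cap upright at (213,190), with clear pan floor around it. I'll centre over it and go down.

Call:
apply_moves --pt "0 0.033 -0.042 0 0 0 0.53" --pt "0 0.033 -0.042 0 0 0 0.53" --pt "0.06 0.033 -0.042 0 0 0 0.53" --pt "0.12 0.033 -0.042 0 0 0 0.53" --pt "0.16 0.033 -0.042 0 0 0 0.53"

```text
time_s: 7.02
eef_pos: [470.3, -187.0, 56.5]
ee_rot: [-0.278, 0.651, -0.278, -0.649]
contact_force: [0.1, 0.4, 0.3]
grip_width: 0.527
```

```bash
python3 - <<'E'
from h import *
s=r.sense();print(s['time_s'],s['eef_pos'],s['grip_width'],s['contact_force'],mv([462.4,-182.4,13]))
E
```

```text
7.0167 [ 470.32176224 -186.97189298   56.48267818] 0.5265752920359574 [0.13064658 0.42727986 0.26265255] [0.1449 0.0087 0.0296]
```

Call:
apply_moves --pt "0 0.009 0.03 0 0 0 0.53" --pt "0 0.009 0.03 0 0 0 0.53" --pt "0 0.009 0.03 0 0 0 0.53"

```text
time_s: 7.27
eef_pos: [461.3, -181.9, 57.0]
ee_rot: [-0.278, 0.651, -0.278, -0.65]
contact_force: [-0.2, 0.5, 1.1]
grip_width: 0.53
```

```bash
python3 - <<'E'
from h import *
s=r.sense();print(s['time_s'],s['eef_pos'],s['grip_width'],s['contact_force'],mv([462.4,-182.4,13]))
E
```

```text
7.2667 [ 461.33532542 -181.94987977   57.01851868] 0.5302337618151652 [-0.22201721  0.51527856  1.07014392] [ 0.1467 -0.0015 -0.0034]
```

Now down and grip lightly. This first squeeze centres the cap in one direction.

Call:
apply_moves --pt "0.05 -0.0015 -0.0034 0 0 0 0.53" --pt "0.1 -0.0015 -0.0034 0 0 0 0.53" --pt "0.143 -0.0015 -0.0034 0 0 0 0.53" --pt "0.143 -0.0015 -0.0034 0 0 0 0.53" --pt "0.143 -0.0015 -0.0034 0 0 0 0.45" --squeeze 20

```text
time_s: 7.68
eef_pos: [462.5, -182.7, 13.5]
ee_rot: [-0.278, 0.65, -0.278, -0.65]
contact_force: [0.5, -0.1, 0.2]
grip_width: 0.452
```

Call:
apply_moves --pt "0 0 0 0 0 0 0.4" --pt "0 0 0 0 0 0 0.36" --pt "0 0 0 0 0 0 0.3" --pt "0 0 0 0 0 0 0.3" --pt "0 0 0 0 0 0 0.3"

```text
time_s: 8.1
eef_pos: [463.2, -183.1, 14.1]
ee_rot: [-0.278, 0.651, -0.278, -0.649]
contact_force: [-0.9, 1.1, 6.8]
grip_width: 0.366
```

```bash
python3 - <<'E'
from h import *
s=r.sense();print(s['time_s'],s['eef_pos'],s['grip_width'],s['contact_force'],s['moment'])
E
```

```text
8.1 [ 463.16882859 -183.10166495   14.05635049] 0.3661621853413188 [-0.93405226  1.10139906  6.79094526] [ 0.17928395  0.17344344 -0.0398314 ]
```

Gripped at 31 mm opening. I'll open, turn the tool 90°, and re-grip to centre the cap in the other direction.

Call:
apply_moves --pt "0 0 0 0 0 0 0.53" --pt "0 0 0 0 0 0 0.53" --pt "0 0 0 0 0 0 0.53" --pt "0 0 0 0.1 0 0 0.53" --pt "0 0 0 0.2 0 0 0.53"

```text
time_s: 8.52
eef_pos: [462.1, -182.6, 12.7]
ee_rot: [0.346, -0.617, 0.346, 0.617]
contact_force: [-0.7, 1.1, -0.3]
grip_width: 0.533
```

Call:
apply_moves --pt "0 0 0 0.11 0 0 0.53" --pt "0 0 0 0.22 0 0 0.53" --pt "0 0 0 0.33 0 0 0.53" --pt "0 0 0 0.44 0 0 0.53" --pt "0 0 0 0.55 0 0 0.53"

```text
time_s: 8.93
eef_pos: [462.1, -182.5, 12.6]
ee_rot: [0.507, -0.493, 0.507, 0.493]
contact_force: [-0.1, 0.9, 0.0]
grip_width: 0.53
```

Call:
apply_moves --pt "0 0 0 0.11 0 0 0.53" --pt "0 0 0 0.22 0 0 0.53" --pt "0 0 0 0.33 0 0 0.53" --pt "0 0 0 0.44 0 0 0.53" --pt "0 0 0 0.55 0 0 0.53"

```text
time_s: 9.35
eef_pos: [462.1, -182.5, 12.6]
ee_rot: [0.626, -0.329, 0.626, 0.329]
contact_force: [-0.3, -0.5, 0.5]
grip_width: 0.528
```

Call:
apply_moves --pt "0 0 0 0.1 0 0 0.53" --pt "0 0 0 0.2 0 0 0.53" --pt "0 0 0 0.2 0 0 0.53"

```text
time_s: 9.6
eef_pos: [462.1, -182.5, 12.6]
ee_rot: [0.656, -0.263, 0.656, 0.263]
contact_force: [-0.5, 0.4, -0.0]
grip_width: 0.53
```

Call:
apply_moves --pt "0 0 0 0 0 0 0.45" --pt "0 0 0 0 0 0 0.4" --pt "0 0 0 0 0 0 0.36" --pt "0 0 0 0 0 0 0.3" --pt "0 0 0 0 0 0 0.3" --squeeze 35

```text
time_s: 10.02
eef_pos: [462.2, -182.6, 12.8]
ee_rot: [0.656, -0.264, 0.656, 0.264]
contact_force: [-0.3, 0.6, 2.2]
grip_width: 0.362
```

```bash
python3 - <<'E'
from h import *
s=r.sense();print(s['time_s'],s['eef_pos'],s['grip_width'],s['contact_force'],s['moment'],rot().round(3).tolist(),np.round(s['qpos'],2))
E
```

```text
10.0167 [ 462.21652585 -182.55055193   12.81900077] 0.36244941168030625 [-0.32960893  0.60474432  2.21540567] [ 0.03619694  0.08869515 -0.03189696] [[0.0, -0.692, 0.722], [0.0, 0.722, 0.692], [-1.0, -0.0, 0.0]] [-0.52  0.5  -0.59  0.48  0.    0.28]
```

The cap is centred at TCP (462.2,-182.5), within 0.3 mm of the camera's fix, so the calibration agrees. Lift and carry.

Call:
apply_moves --pt "-0.03 0 0 0 0 0 0.3" --pt "-0.1 0 0 0 0 0 0.3" --pt "-0.2 0 0 0 0 0 0.3" --pt "-0.31 0 0 0 0 0 0.3" --pt "-0.42 0 0 0 0 0 0.3"

```text
time_s: 10.43
eef_pos: [461.5, -182.2, 140.3]
ee_rot: [0.656, -0.263, 0.656, 0.264]
contact_force: [0.5, -0.8, -1.1]
grip_width: 0.36
```

Call:
apply_moves --pt "-0.1 0 0 0 0 0 0.3" --pt "-0.23 0.03 0.04 0 0 0 0.3" --pt "-0.23 0.1 0.12 0 0 0 0.3" --pt "-0.23 0.18 0.22 0 0 0 0.3" --pt "-0.23 0.26 0.314 0 0 0 0.3"

```text
time_s: 10.85
eef_pos: [476.8, -60.3, 209.3]
ee_rot: [0.657, -0.263, 0.656, 0.262]
contact_force: [0.5, 0.7, -1.6]
grip_width: 0.361
```

Call:
apply_moves --pt "0 0.08 0.096 0 0 0 0.3" --pt "0 0.16 0.193 0 0 0 0.3" --pt "0 0.24 0.29 0 0 0 0.3" --pt "0 0.32 0.386 0 0 0 0.3" --pt "0 0.4 0.482 0 0 0 0.3"

```text
time_s: 11.27
eef_pos: [497.4, 127.4, 208.4]
ee_rot: [0.656, -0.264, 0.656, 0.263]
contact_force: [-0.0, -0.3, -0.2]
grip_width: 0.36
```

```bash
python3 - <<'E'
from h import *
s=r.sense();print(s['time_s'],s['eef_pos'],s['grip_width'],s['contact_force'],mv([506,202,210]),np.round(s['qpos'],2))
E
```

```text
11.2667 [497.43942099 127.43207749 208.35687928] 0.359558199030565 [-0.02407775 -0.30122558 -0.22459364] [-0.0055  0.1598  0.1925] [ 0.11  0.28 -0.32  0.97 -0.    0.91]
```

Call:
apply_moves --pt "0 0.08 0.097 0 0 0 0.3" --pt "0 0.15 0.18 0 0 0 0.3" --pt "0 0.161 0.195 0 0 0 0.3" --pt "0 0.161 0.195 0 0 0 0.3" --pt "0.1 0.161 0.195 0 0 0 0.3"

```text
time_s: 11.68
eef_pos: [510.2, 201.8, 182.5]
ee_rot: [0.659, -0.265, 0.653, 0.263]
contact_force: [2.4, 0.2, -0.2]
grip_width: 0.363
```

Call:
apply_moves --pt "0.06 0 0 0 0 0 0.3" --pt "0.08 0 0 0 0 0 0.3" --pt "0.08 0 0 0 0 0 0.3" --pt "0.08 0 0 0 0 0 0.3"

```text
time_s: 12.02
eef_pos: [506.8, 199.9, 154.3]
ee_rot: [0.656, -0.263, 0.656, 0.263]
contact_force: [-0.2, -0.2, 0.2]
grip_width: 0.354
```

```bash
python3 - <<'E'
from h import *
s=r.sense();print(s['time_s'],s['eef_pos'],s['grip_width'],s['contact_force'],mv([506,202,140]),np.round(s['moment'],2))
a=snap('scene');P=s['eef_pos']
print('expect cap bottom/top px',proj(a,[P[0],P[1],P[2]-9.8]),proj(a,[P[0],P[1],P[2]+28]),'nose',proj(a,[506,202,124]))
cv2.imwrite('pics/p0.png',cv2.resize(a['image'][55:125,330:430],None,fx=8,fy=8,interpolation=cv2.INTER_CUBIC))
E
```

```text
12.0167 [506.81503111 199.94477231 154.26481626] 0.354438526334943 [-0.20774555 -0.18538522  0.19868991] [0.0475 0.0068 0.0028] [-0.02  0.01  0.02]
expect cap bottom/top px [378.80562788  90.73230423] [380.54358855  80.1689273 ] nose [377.97078971  95.67806382]
```

View pics/p0.png

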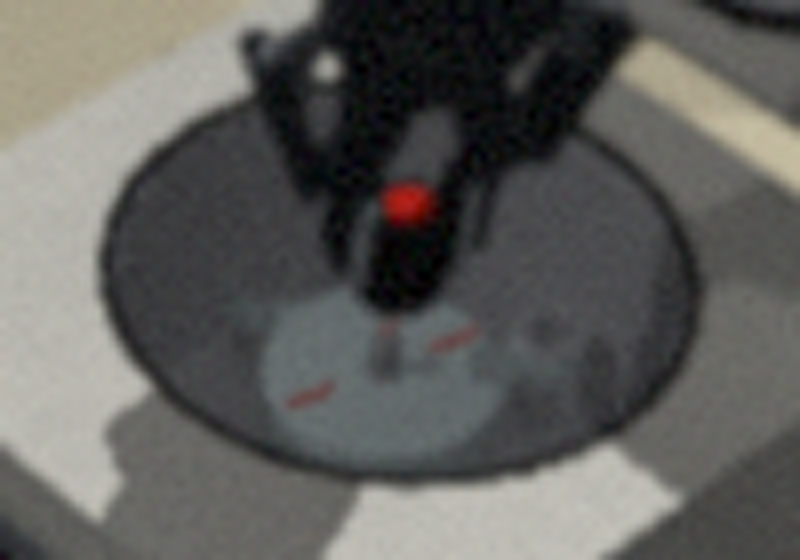

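The cap hangs upright above the nose, with its red spot at (408,204) exactly where the projection says and the nose tip at (388,325). I'll correct by about 2 mm and lower slowly.

Call:
apply_moves --pt "0 0.007 0.003 0 0 0 0.3" --pt "0 0.007 0.003 0 0 0 0.3" --pt "0.03 0.007 0.003 0 0 0 0.3" --pt "0.055 0.007 0.003 0 0 0 0.3" --pt "0.055 0.007 0.003 0 0 0 0.3"

```text
time_s: 12.48
eef_pos: [504.7, 202.8, 135.4]
ee_rot: [0.655, -0.263, 0.657, 0.264]
contact_force: [-0.6, 0.0, -0.4]
grip_width: 0.363
```

```bash
python3 - <<'E'
from h import *
s=r.sense();print(s['time_s'],s['eef_pos'],s['contact_force'],mv([506.1,202,114.3]))
E
```

```text
12.4833 [504.65240059 202.77706543 135.43256818] [-0.6281326   0.02987244 -0.42093537] [ 0.0704 -0.0053  0.0019]
```

Call:
apply_moves --pt "0 -0.003 0.001 0 0 0 0.3" --pt "0 -0.003 0.001 0 0 0 0.3" --pt "0.01 -0.003 0.001 0 0 0 0.3" --pt "0.025 -0.003 0.001 0 0 0 0.3" --pt "0.025 -0.003 0.001 0 0 0 0.3"

```text
time_s: 12.9
eef_pos: [506.1, 202.5, 128.9]
ee_rot: [0.656, -0.263, 0.657, 0.264]
contact_force: [-0.2, 0.4, -0.3]
grip_width: 0.363
```

```bash
python3 - <<'E'
from h import *
s=r.sense();print(s['time_s'],s['eef_pos'],s['contact_force'],s['moment'],mv([506.1,202,114.3]))
E
```

```text
12.9 [506.09377085 202.5438484  128.87679422] [-0.22046967  0.36517088 -0.26014053] [ 0.04261094  0.09961912 -0.03804444] [ 0.0486 -0.0014 -0.0012]
```

The cap's mouth is 5 mm below the nose tip with no force, so it is threaded. Lowering the rest.

Call:
apply_moves --pt "0.01 -0.001 0 0 0 0 0.3" --pt "0.022 -0.001 0 0 0 0 0.3" --pt "0.034 -0.001 0 0 0 0 0.3" --pt "0.044 -0.001 0 0 0 0 0.3" --pt "0.044 -0.001 0 0 0 0 0.3"

```text
time_s: 13.32
eef_pos: [506.1, 202.6, 115.5]
ee_rot: [0.656, -0.263, 0.657, 0.264]
contact_force: [-3.3, 2.4, -2.2]
grip_width: 0.357
```

```bash
python3 - <<'E'
from h import *
s=r.sense();print(s['time_s'],s['eef_pos'],s['contact_force'],s['moment'],mv([506.1,202,114]))
E
```

```text
13.3167 [506.08079102 202.55457712 115.51115434] [-3.27174765  2.37071412 -2.24381233] [0.41850608 0.59823684 0.03256548] [ 0.005  -0.0014 -0.0012]
```

Light sideways contact of 4 N along tool +y. I'll yield 1 mm that way, finish lowering, and open gently.

Call:
apply_moves --pt "0 0.003 0 0 0 0 0.3" --pt "0.002 0.004 0 0 0 0 0.3" --pt "0.005 0.004 0 0 0 0 0.3" --pt "0.005 0.004 0 0 0 0 0.3"

```text
time_s: 13.65
eef_pos: [506.1, 203.0, 115.0]
ee_rot: [0.656, -0.264, 0.656, 0.263]
contact_force: [-2.4, 0.1, -0.9]
grip_width: 0.361
```

Call:
apply_moves --pt "0 0 0 0 0 0 0.4" --pt "0 0 0 0 0 0 0.45" --pt "0 0 0 0 0 0 0.5" --pt "0 0 0 0 0 0 0.55" --pt "0 0 0 0 0 0 0.55"

```text
time_s: 14.07
eef_pos: [506.5, 203.3, 115.2]
ee_rot: [0.657, -0.263, 0.656, 0.263]
contact_force: [-0.2, -0.6, 0.2]
grip_width: 0.551
```

```bash
python3 - <<'E'
from h import *
s=r.sense();print(s['time_s'],s['eef_pos'],s['contact_force'],s['moment'],s['grip_width'])
E
```

```text
14.0667 [506.52868825 203.29936011 115.21050612] [-0.23419426 -0.55512109  0.1515907 ] [ 0.02338376 -0.01077046 -0.00140476] 0.5513755421890839
```

Rise straight up, then swing back toward the robot, clear of the lid.

Call:
apply_moves --pt "-0.03 0 0 0 0 0 0.55" --pt "-0.1 0 0 0 0 0 0.55" --pt "-0.2 0 0 0 0 0 0.55" --pt "-0.32 0 0 0 0 0 0.55" --pt "-0.44 0 0 0 0 0 0.55"

```text
time_s: 14.48
eef_pos: [505.5, 203.1, 248.8]
ee_rot: [0.656, -0.263, 0.657, 0.263]
contact_force: [0.6, 0.0, -1.1]
grip_width: 0.547
```

Call:
apply_moves --pt "-0.05 -0.1 -0.1 0 0 0 0.55" --pt "-0.05 -0.2 -0.2 0 0 0 0.55" --pt "-0.05 -0.3 -0.3 0 0 0 0.55" --pt "-0.05 -0.4 -0.4 0 0 0 0.55" --pt "-0.05 -0.5 -0.5 0 0 0 0.55"

```text
time_s: 14.9
eef_pos: [501.4, -4.3, 263.2]
ee_rot: [0.657, -0.264, 0.656, 0.263]
contact_force: [0.4, -0.2, -0.8]
grip_width: 0.553
```

Call:
apply_moves --pt "0 -0.08 -0.08 0 0 0 0.55" --pt "0 -0.1 -0.1 0 0 0 0.55" --pt "0 -0.1 -0.1 0 0 0 0.55"

```text
time_s: 15.15
eef_pos: [500.7, -47.3, 262.7]
ee_rot: [0.657, -0.262, 0.657, 0.262]
contact_force: [0.4, 0.1, -0.0]
grip_width: 0.551
```

```bash
python3 - <<'E'
from h import *
s=r.sense();print(s['time_s'],s['eef_pos'],s['contact_force'])
a=snap('scene');b=snap('top')
def red(s,x0,y0,x1,y1):
    im=s['image'][y0:y1,x0:x1].astype(int);m=(im[...,2]>im[...,1]+45)&(im[...,2]>im[...,0]+45)
    n,l,st,ce=cv2.connectedComponentsWithStats(m.astype(np.uint8))
    return sorted([(int(st[i,4]),(ce[i]+[x0,y0]).tolist()) for i in range(1,n)])[-1:]
pa,pb=red(a,355,60,405,125),red(b,150,190,200,240);print(pa,pb)
if pa and pb: print(two(a,pa[0][1],b,pb[0][1]),onz(a,pa[0][1],142),onz(b,pb[0][1],142))
A=cv2.resize(a['image'][55:125,330:430],(570,400),interpolation=cv2.INTER_CUBIC)
B=cv2.resize(b['image'],None,fx=.5,fy=.5);B=cv2.resize(b['image'][170:260,130:220],(230,230),interpolation=cv2.INTER_CUBIC)
C=cv2.resize(b['image'][140:300,260:480],(230,167))
c=np.zeros((400,800,3),np.uint8);c[:,:570]=A;c[:230,570:]=B;c[230:397,570:]=C;cv2.imwrite('pics/e0.png',c)
E
```

```text
15.15 [500.7260127  -47.28431628 262.6886782 ] [ 0.44245738  0.1092909  -0.00294815]
[(23, [379.1304347826087, 90.52173913043478])] []
```

View pics/e0.png

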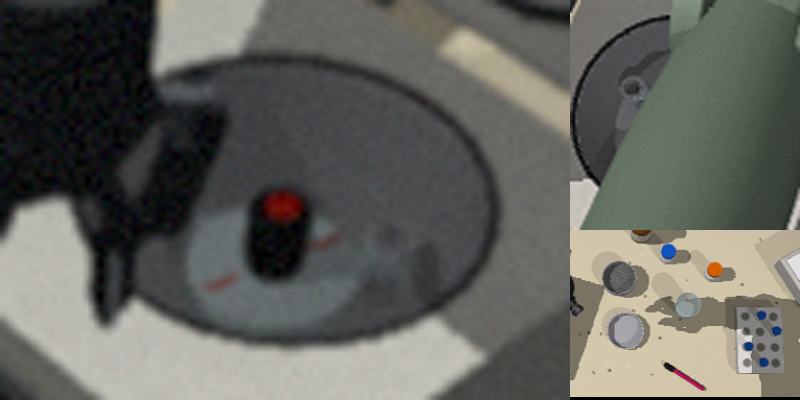

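The cap stands upright on the disc, spot at (283,207), and the pan and bystanders are in place. The arm still hides the rotor from the top camera, so I'll move away and check heights with both views.

Call:
apply_moves --pt "0 -0.1 -0.1 0 0 0 0.55" --pt "0 -0.2 -0.2 0 0 0 0.55" --pt "0 -0.3 -0.3 0 0 0 0.55" --pt "0 -0.3 -0.3 0 0 0 0.55" --pt "0 -0.3 -0.3 0 0 0 0.55"

```text
time_s: 15.67
eef_pos: [498.2, -172.4, 261.9]
ee_rot: [0.656, -0.263, 0.656, 0.263]
contact_force: [-0.1, 1.0, -0.3]
grip_width: 0.553
```

```bash
python3 - <<'E'
from h import *
a=snap('scene');b=snap('top')
def cen(s,x0,y0,x1,y1):
    im=s['image'][y0:y1,x0:x1].astype(int);m=((im[...,2]>im[...,1]+45)&(im[...,2]>im[...,0]+45)).astype(np.uint8)
    n,l,st,ce=cv2.connectedComponentsWithStats(m)
    return sorted([(int(st[i,4]),(ce[i]+[x0,y0]).round(2).tolist()) for i in range(1,n)])[::-1]
A,B=cen(a,355,60,405,125),cen(b,140,180,205,250);print(A,B)
print('cap',two(a,A[0][1],b,B[0][1]))
for q,L in((a,A),(b,B)):print('spot@142',onz(q,L[0][1],142))
L=[onz(b,p[1],104)[:2] for p in B[1:]];print('lines',L,[np.degrees(np.arctan2(*(p-[506,202])[::-1])).round(1) for p in L])
E
```

```text
[(22, [379.27, 90.5])] [(38, [170.95, 213.92]), (7, [184.57, 222.14]), (3, [165.0, 210.33])]
cap [506.6601348  202.6926822  143.00249812]
spot@142 [506.55397677 204.24263958 142.        ]
spot@142 [506.46055907 202.70195765 142.        ]
lines [array([489.42124919, 175.33368619]), array([524.12536565, 232.82809527])] [np.float64(-121.9), np.float64(59.5)]
```

The cap top triangulates to z≈143 (142 nominal), centred within about 1 mm of the nose, and the rotor lines are at 59° on both sides. Handing in.

```bash
python3 -c "
from h import *
print(r.job_done())"
```

```text
the job is handed in; nothing more can be done
None
```

I turned the rotor until it dropped home, fitted the cap over the nose, and handed the job in at about 16 s of the 64 s allowed. `job_done()` gives no verdict, so what follows is from my own checks.

- **Rotor:** I pushed one tube with the closed fingers, about 50° counter-clockwise, and the readings I saw stayed around 1 N. The pictures showed the disc top at about 104 mm and the nose standing well proud of it. Its red lines finished at 59° and −122°, on one line to within about 2°.
- **Cap:** I gripped it twice at right angles so it sat centred in the fingers, then lowered it over the nose. There was a brief sideways contact of about 4 N, which I eased by shifting 1 mm before releasing.
- **Final position:** The two cameras together put the cap's top centre at (506.7, 202.7, 143.0) mm. The nose measured about (506, 202), and a fully seated cap would be at 142, so this agrees within the 2 mm calibration. The cap looks upright.
- **Surroundings:** The pan and the bystanders in view look unmoved and upright by eye; I did not measure their final positions. The arm is well clear of everything.

Two readings disagreed slightly. The nose line first suggested the flats were at about 65°, but the rotor seated at 59°; that line covers only a few pixels. Taken alone, the two cameras differ by 1.5 mm on the cap's y position.

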